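# Hang the spice scoop on its slanted hook

## Robot

A 6-joint arm with a two-finger parallel gripper is mounted at the origin on the work surface. World frame = base frame: x ahead of the robot, y to its left, z up, the work surface at z = 0. Lengths are in mm, angles in rad, forces in N, time in s.
With the tool pointing down it reaches from about 300 to 775 mm from the base axis. Payload 14.6 kg.
Tool frame: the origin (TCP) lies at the very end of the fingers, on their centre line; the grasp point (between the pads) lies 19 mm behind it; z points along the fingers, y is the line along which they close (so a half turn about z gives the same grasp; the last joint's range is limited). The gripper opens to 94 mm and grips with 3 to 60 N. Pads are 16 mm wide; open, the fingers measure 119 mm over their backs; the gripper's body (75 mm by 177 mm) begins 78 mm behind the grasp point.
Start: joints at [1.042, 0.3, 1.521, -0, 1.321, -0.067], TCP at [245.054, 492.38, 205.446] pointing down, gripper open.
Joint ranges: [-3.03, 3.03], [-0.79, 2.21], [0.23, 2.52], [-1.04, 4.18], [0, 3.07], [-2.55, 2.55]. Speed limits (rad/s): [2.22, 2.22, 2.57, 3.14, 3.14, 3.14].

## Interface

Orientations are given as [roll, pitch, yaw] about the fixed x, y, z axes, in that order (R = Rz(yaw) Ry(pitch) Rx(roll)).
In Python, from cell import manip, eyes, ticket gives the robot as it stands. The module is installed in compiled form; this text tells all that it offers.
- The arm moves only by the tool arm_command, never from a script. Its argument "plan" is a list of rows, each a list of 5 numbers: the opening, from -1 (shut) to 1 (fully open), then the shift along the tool's x, y, z in m, then the turn about the tool's z in rad. In form: [[jaw, dx, dy, dz, roll], ...]. A call has 1 to 20 rows; each row shifts and turns the commanded pose from where the row before left it, along the tool's axes as they then stand; what a row does not reach is not made up. A row lasts 1/8 s, in which the tool goes at most 62.5 mm and 10.7 degrees, less where a joint would pass 70% of its speed; a pose out of reach is approached as far as the arm can. A call is refused whole if a number of a shift passes 0.0625 or a number of a turn 0.188, either way. A call with a gripper value outside its range is refused whole. The fingers move at their own pace and stop on an object; "newtons" is the grip in N (left out, the last holds). Time passes only in rows, so rows that do not move let the fingers close. It gives the time, the measured TCP pose, the force, the opening and the grip force at its end, in the units of the state.
- manip.read_state(): the state, without advancing time (a new reading comes with each control period).
- eyes.camera(name): name is "scene" or "top"; returns a dict with "img" (384x512x3 uint8, blue, green, red), "z_map" (384x512 float32, mm along the optical axis (not along the pixel's ray), 0 where there is no reading), "fx", "fy", "cx", "cy" (pixels), "dist" ([k1, k2, p1, p2, k3] as OpenCV has them; the pictures are not rectified), "eye" and "orientation" of the camera in the world. Camera axes: x right, y down, z forward; pixel columns grow to the right and rows downward; lengths in mm; the calibration is good to about 2 mm. A picture is of the moment at which its call begins.
- ticket.sign_off(): hands the job in; it is judged then, once.
The state is a dict: "clock": time; "joints": joint angles; "qd": joint speeds; "effort": joint torques, N m; "eef_pos": TCP position; "eef_rot": TCP orientation; "wrist_force": force on the tool from outside, world axes, zero at the start; "moment": the same for the moment, N m; "finger_gap": finger opening in mm; "finger_force": force on a finger pad.
Only numpy, scipy, OpenCV 4.12 (cv2) and the standard library are available. Lean on these libraries where they do the work, as an engineer would, in place of code of your own. Each camera call takes 0.05 s, during which the arm holds its last target. There are 200 camera calls.

## Task

Hang the big metal scoop by the hole in its handle on the slanted peg of the hook stand, pushed down the peg until it is fully home at the collar, and let go so that it hangs freely. Leave the small scoop, the jar and the tape roll where they are.

Things in the scene. Friction and masses are not known exactly. Their poses are not given: they have to be found in the camera images.
- scoop: Big bare aluminium scoop, about 0.14 kg, lying on its flat bowl bottom. Origin: under the middle of the handle, level with the underside; x along the handle to the eye, z up. Handle: level strip 22 mm wide (y), z 28 to 34 mm, x -48 to +35 mm, then a 30 x 30 x 6 mm pad (x +35 to +65). Bowl 60 mm wide, 34 mm high, x -45 (back wall) to -125 mm (open front).
- eye (a point): Centre of the round 15 mm through-hole (along z) in the big scoop's handle pad: x +50, y 0, z +31 mm in the scoop's frame. Axes as the scoop's.
- stand: Rigid hook stand fixed to the counter. Origin: centre of the base plate's underside; x from the peg side to the post, z up. Base 120 (x) x 140 (y) x 10 mm; post 40 mm wide, x 45 to 53, z to 215 mm; crossbar x 35 to 45, y -55 to +55, z 185 to 215 mm. On the bar's front a dark hook block 34 mm wide (x 5 to 33, z 168 to 202 mm) is clamped; it carries the peg.
- hook_line (a point): Stand frame x 0, y 0, z 205 mm; axes as the stand's. The peg's root centre lies at this x and z, but up to 16 mm to either side (y) of this point: where the block is clamped is not reported and must be seen or felt (holds to about 80 N). Round steel peg 9 mm thick, 60 mm long plus rounded tip, rising 50 deg above level: direction x -0.643, y 0, z +0.766. At its root a 20 mm wide collar, the stop.
- small_scoop: Bystander: smaller scoop of the same metal, without a hole, about 115 mm long, 39 mm wide, 26 mm high. Origin on its underside, x along its handle away from the bowl (handle end at x +35 mm, bowl front at x -81 mm).
- jar: Bystander: glass jar with lid, 70 mm wide, 110 mm high. Origin: centre of its underside.
- tape: Bystander: roll of tape lying flat, 90 mm wide, 24 mm high. Origin: centre of its underside.
Mind the look-alikes: they are no part of the job. What is shaped like the stand but brown or purple is not meant.

How it is judged (in metres and radians):
At the end, for the whole second after the job is handed in: The centre of the scoop's eye is at the peg's root (stand frame: x -16 to +10 mm, z 192 to 219 mm, within 24 mm of the stand's middle sideways), the handle hangs below it (scoop origin under 190 mm), the scoop bears on the stand and is at rest (under 30 mm/s) (x of eye in the frame of stand between -0.016 and 0.01 m and y of eye in the frame of stand between -0.024 and 0.024 m and z of eye in the frame of stand between 0.192 and 0.219 m and z of scoop in the frame of stand below 0.19 m and contact force between scoop and stand above 0.2 N and linear speed of scoop below 0.03 m/s); the robot touches nothing.
It fails at once if the small scoop is moved more than 30 mm (distance of small_scoop from where it was at the start of the episode above 0.03 m).
It fails at once if the jar is moved more than 30 mm (distance of jar from where it was at the start of the episode above 0.03 m).
It fails at once if the tape roll is moved more than 30 mm (distance of tape from where it was at the start of the episode above 0.03 m).
It also fails if it takes over 64 s, if anything falls off the work surface, if the arm or the gripper's body presses on something with over 40 N, if the wrist force passes 120 N, or if a joint passes its speed limit or range.

## Working session

There is one attempt and no reset: what is moved stays moved. The work goes in short steps, Python scripts to look and compute and a tool call to move; the robot and the scene stay as the last step left them, time stands still between calls to the robot, and variables do not carry over. Pictures are saved under pics/ and viewed, at most 10 in all, crops included, and the job is handed in when it is done.

Besides the shell and the picture viewer there is one more tool, called after ">>>" as name(argument=value, ...), one argument or row to a line, values as JSON. arm_command: Moves the arm, as the interface text tells. Its arguments: {"type":"object","properties":{"plan":{"type":"array"},"newtons":{"type":"number"}},"required":["plan"]}

```bash
mkdir -p pics; cat > h.py <<'E'
import numpy as np, cv2
from scipy.spatial.transform import Rotation as R
from cell import manip, eyes, ticket
def cloud(c):
    h,w=c["z_map"].shape
    u,v=np.meshgrid(np.arange(w),np.arange(h))
    K=np.array([[c["fx"],0,c["cx"]],[0,c["fy"],c["cy"]],[0,0,1.]])
    n=cv2.undistortPoints(np.stack([u,v],-1).reshape(-1,1,2).astype(np.float64),K,np.array(c["dist"],float)).reshape(h,w,2)
    z=c["z_map"].astype(float)
    P=np.dstack([n[...,0]*z,n[...,1]*z,z])
    o=np.array(c["orientation"],float)
    M=o if o.shape==(3,3) else R.from_euler('xyz',o).as_matrix()
    W=P@M.T+np.array(c["eye"]); W[z==0]=np.nan
    return W
E
python3 - <<'E'
from h import *
for n in("scene","top"):
    c=eyes.camera(n); cv2.imwrite(f"pics/{n}0.png",c["img"]); np.save(f"{n}0.npy",cloud(c)); print(n,c["eye"],c["orientation"],c["fx"])
print(manip.read_state())
E
```

```text
scene [1158.38385276 -708.34107895  762.03792925] [-2.19254107  0.02356316  0.6190706 ] 421.8456904482497
top [ 363.60045542  -21.60203216 1343.9909246 ] [-2.92572702e+00  2.17487347e-03 -1.60887218e+00] 394.1076847797349
{'clock': 0.1, 'joints': array([ 1.04243672e+00,  3.00440659e-01,  1.52151508e+00, -9.68569770e-06,
        1.32074970e+00, -6.65808420e-02]), 'qd': array([-0.00138603, -0.00294482, -0.00075484,  0.00053795, -0.00031524,
        0.00184787]), 'effort': array([ 1.23695718e-03, -5.32642901e+01, -3.53284013e+01,  7.09604868e-02,
        2.34725088e-02, -1.24752637e-04]), 'eef_pos': array([244.91761367, 492.18092703, 204.93096309]), 'eef_rot': array([-3.14048172e+00, -6.46740064e-05,  2.67981626e+00]), 'wrist_force': array([-0.63038545,  0.84867325,  0.87027899]), 'moment': array([ 0.01375848, -0.01318027,  0.00165421]), 'finger_force': 0.0, 'finger_gap': 94.00532356411138}
```

View pics/scene0.png

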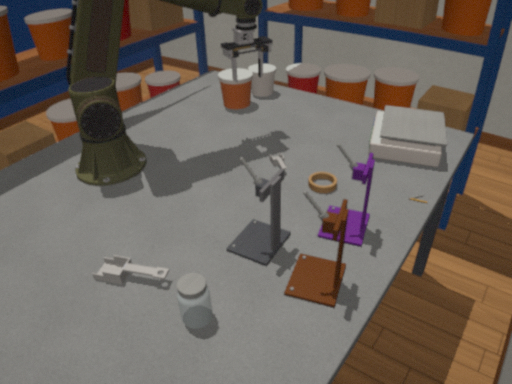

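View pics/top0.png

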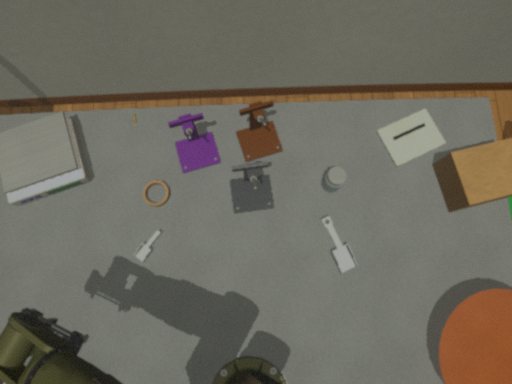

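The dark grey stand is at top (252,190) and scene (262,215). The look-alikes are brown at top (258,135) and purple at top (195,150), so the grey one is meant. The big scoop is at top (338,245), about 60 px or 190 mm long with an eye at (326,220). The small one is at top (148,245), about 36 px. I'll confirm with crops and measure.

```bash
python3 - <<'E'
from h import *
t=cv2.imread("pics/top0.png"); s=cv2.imread("pics/scene0.png")
a=cv2.resize(t[150:290,225:375],(400,373),interpolation=cv2.INTER_CUBIC)
b=cv2.resize(s[145:290,90:300],(400,276),interpolation=cv2.INTER_CUBIC)
o=np.zeros((373,800,3),np.uint8);o[:,:400]=a;o[:276,400:]=b
cv2.imwrite("pics/crop1.png",o)
T=np.load("top0.npy");S=np.load("scene0.npy")
np.set_printoptions(suppress=True,precision=1)
allp=np.vstack([T.reshape(-1,3),S.reshape(-1,3)])
for nm,C in(("top",T),("scene",S)):
    hsv=cv2.cvtColor(t if nm=="top" else s,cv2.COLOR_BGR2HSV)
    X,Y,Z=C[...,0],C[...,1],C[...,2]
    print(nm,"table z",np.nanmedian(Z[(abs(X-400)<100)&(abs(Y)<400)]))
    for k,(u,v) in dict(scoop=(338,245),eye=(326,220),small=(148,245),stand=(252,195),bar=(252,167),jar=(335,178),tape=(145,193)).items():
        if nm=="top": print(k,C[v,u])
    m=(X>250)&(X<560)&(Y<-120)&(Y>-420)&(Z>15)&(Z<60)
    n,l,st,ce=cv2.connectedComponentsWithStats(m.astype(np.uint8))
    for i in range(1,n):
        if st[i,4]<30: continue
        p=C[l==i]; 
        (c,sz,an)=cv2.minAreaRect(p[:,:2].astype(np.float32)); print("blob",st[i],c,sz,an,np.percentile(p[:,2],[5,50,95]))
E
```

```text
top table z 0.32205604912041963
scoop [ 466.9 -313.8   36.2]
eye [ 557.3 -287.6   -0.6]
small [492.  319.7  23.8]
stand [652.9 -35.7  11.1]
bar [694.5 -36.9 213.1]
jar [ 677.4 -305.8  110.1]
tape [671.2 332.8  24.7]
blob [321 218  37  48 326] (473.41998291015625, -311.72454833984375) (187.23956298828125, 63.131412506103516) 24.42810821533203 [21.  33.2 38.4]
scene table z 2.019722787965918
blob [ 92 255  77  26 675] (476.3378601074219, -310.89593505859375) (190.01007080078125, 64.56501770019531) 22.433443069458008 [17.2 33.3 37. ]
```

View pics/crop1.png

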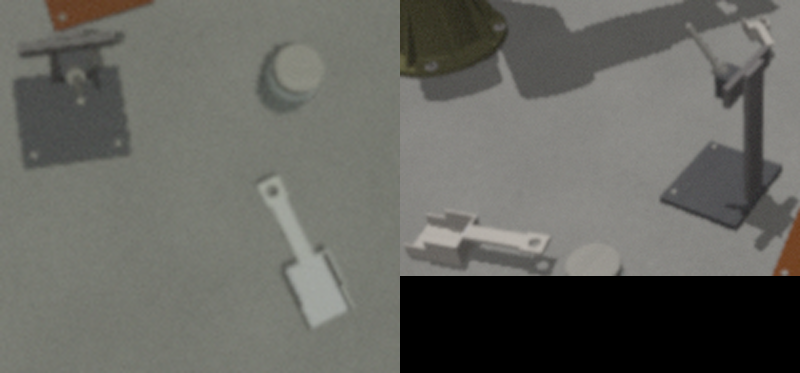

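The crop shows the big scoop with its round eye at crop (272,190), and the grey stand with its peg rising toward the robot. Next I measure the stand, the peg and the scoop precisely.

```bash
python3 - <<'E'
from h import *
np.set_printoptions(suppress=True,precision=1)
T=np.load("top0.npy");S=np.load("scene0.npy")
for nm,C in(("top",T),("scene",S)):
    P=C.reshape(-1,3);P=P[~np.isnan(P[:,0])]
    near=(abs(P[:,1]+36)<110)&(P[:,0]>560)&(P[:,0]<725)
    for k,lo,hi in(("base",6,14),("bar",207,222)):
        q=P[near&(P[:,2]>lo)&(P[:,2]<hi)]
        if k=="bar": q=q[q[:,0]>660]
        else: q=q[q[:,0]<715]
        print(nm,k,len(q),cv2.minAreaRect(q[:,:2].astype(np.float32)),np.median(q[:,2]))
    q=P[near&(P[:,2]>206)&(P[:,2]<262)&(P[:,0]<672)]
    print("peg",len(q));print(q[np.argsort(q[:,2])][::max(1,len(q)//25)])
    # scoop: eye hole from handle strip
    s=P[(P[:,0]>380)&(P[:,0]<575)&(P[:,1]<-240)&(P[:,1]>-375)&(P[:,2]>22)&(P[:,2]<45)]
    d=np.array([np.cos(.41),np.sin(.41)]); c0=np.array([503,-299.])
    for it in range(4):
        u=(s[:,:2]-c0)@d; n=np.array([-d[1],d[0]]); w=(s[:,:2]-c0)@n
        h=(u>-35)&(u<63)&(abs(w)<17)
        a,b=np.polyfit(u[h],w[h],1); d=d+a*n; d/=np.linalg.norm(d); c0=c0+b*n
    u=(s[:,:2]-c0)@d
    print("scoop yaw",np.arctan2(d[1],d[0]),"line",c0,"u range",np.percentile(u,[0,2,98,100]),"z",np.median(s[h,2]))
E
```

```text
top base 1078 ((639.7498168945312, -35.70313262939453), (216.06007385253906, 154.03646850585938), 87.79544830322266) 9.961769207187444
top bar 186 ((688.1023559570312, -30.13433074951172), (106.52438354492188, 51.9669075012207), 84.30432891845703) 214.09579001355962
peg 49
[[668.7 -32.9 206.2]
 [665.3 -35.8 206.7]
 [662.3 -35.6 206.7]
 [662.1 -32.7 207.7]
 [664.6 -47.7 207.7]
 [668.  -38.8 208. ]
 [661.6 -44.6 208. ]
 [662.  -29.7 208.4]
 [667.5 -44.8 208.8]
 [664.6 -38.7 209.1]
 [664.2 -41.7 210.1]
 [655.2 -35.4 210.1]
 [658.3 -35.5 210.1]
 [670.6 -36.  210.2]
 [661.1 -38.6 210.5]
 [664.2 -32.7 211.5]
 [657.3 -41.4 213.1]
 [663.3 -44.6 213.2]
 [666.7 -35.8 213.3]
 [666.2 -41.7 214.2]
 [657.  -38.4 214.6]
 [653.7 -38.2 215.8]
 [652.9 -41.2 218.3]
 [648.7 -43.9 222.3]
 [648.8 -41.  222.6]
 [647.6 -38.  227.6]
 [644.  -43.6 229. ]
 [643.4 -40.7 232. ]
 [643.2 -37.8 233.3]
 [640.  -37.6 233.9]
 [639.7 -40.5 234.8]
 [636.1 -40.3 237.2]
 [636.  -37.4 238.3]
 [638.5 -43.3 238.9]
 [632.7 -37.3 239.4]
 [635.  -43.2 241.3]
 [631.3 -45.9 243.8]
 [627.3 -45.6 248.1]
 [627.4 -39.9 248.7]
 [621.3
[... 631 characters left out ...]
]
 [668.5 -40.9 209.3]
 [664.7 -39.6 210. ]
 [671.6 -37.  211.1]
 [667.9 -31.7 212.5]
 [671.4 -36.7 213.7]
 [654.3 -41.  215.5]
 [656.4 -35.9 216.3]
 [649.9 -38.9 218.4]
 [654.9 -37.7 219.6]
 [656.6 -35.8 222. ]
 [648.4 -40.5 224.4]
 [647.1 -38.7 225.8]
 [642.1 -39.7 227.4]
 [649.8 -38.3 229.3]
 [641.4 -42.6 231.4]
 [641.  -41.9 233.7]
 [644.4 -38.5 235.9]
 [643.  -36.4 237.1]
 [637.  -44.  239. ]
 [636.3 -39.  241.7]
 [637.4 -36.5 243.5]
 [633.2 -42.5 245.2]
 [634.5 -40.2 247.3]
 [629.4 -37.2 249.5]
 [626.8 -41.4 250.7]
 [627.  -41.5 253.6]
 [623.9 -41.1 255.1]
 [629.2 -40.4 256.5]]
scoop yaw 0.40592880855336844 line [ 503.8 -300.8] u range [-120.1  -91.7   65.    66.7] z 34.701518727688835
```

```bash
python3 - <<'E'
from h import *
np.set_printoptions(suppress=True,precision=2)
def rayplane(c,uv,z):
    K=np.array([[c["fx"],0,c["cx"]],[0,c["fy"],c["cy"]],[0,0,1.]])
    n=cv2.undistortPoints(np.array(uv,float).reshape(-1,1,2),K,np.array(c["dist"],float)).reshape(-1,2)
    d=np.c_[n,np.ones(len(n))]@R.from_euler('xyz',c["orientation"]).as_matrix().T
    e=np.array(c["eye"]); return e+d*((z-e[2])/d[:,2])[:,None]
for nm,box in(("top",(315,210,360,280)),("scene",(90,250,180,295))):
    c=eyes.camera(nm); g=cv2.cvtColor(c["img"],cv2.COLOR_BGR2GRAY)
    x0,y0,x1,y1=box; sub=g[y0:y1,x0:x1]; th,m=cv2.threshold(sub,0,255,cv2.THRESH_OTSU); print(nm,"otsu",th)
    v,u=np.nonzero(m); W=rayplane(c,np.c_[u+x0,v+y0],34)[:,:2]
    d=np.array([np.cos(.4),np.sin(.4)]); c0=np.array([503,-300.])
    for it in range(5):
        n=np.array([-d[1],d[0]]); a_=(W-c0)@d; w=(W-c0)@n; h=(a_>-30)&(a_<64)&(abs(w)<17)
        a,b=np.polyfit(a_[h],w[h],1); d=d+a*n; d/=np.linalg.norm(d); c0=c0+b*n
    a_=(W-c0)@d; h=abs((W-c0)@n)<10
    print("yaw",np.arctan2(d[1],d[0]),"eye end at",c0+d*np.percentile(a_[h],99.5),"front",c0+d*a_[h].min(), "len",np.percentile(a_[h],99.5)-a_[h].min())
    # stand
    C=cloud(c);P=C.reshape(-1,3);P=P[~np.isnan(P[:,0])]
    q=P[(P[:,2]>220)&(P[:,2]<258)&(P[:,0]>600)&(P[:,0]<665)&(abs(P[:,1]+40)<15)]
    z=q[:,2]-205; print("peg x(z)",np.polyfit(z,q[:,0],1),"y(z)",np.polyfit(z,q[:,1],1),len(q))
    hsv=cv2.cvtColor(c["img"],cv2.COLOR_BGR2HSV)
    X,Y,Z=C[...,0],C[...,1],C[...,2]
    m=(Z>6)&(Z<16)&(X>570)&(X<725)&(abs(Y+36)<85)&(hsv[...,1]<70)&(g<90)
    r=C[m][:,:2]; print("base",cv2.minAreaRect(r.astype(np.float32)),len(r))
    m=(Z>209)&(Z<222)&(X>678)&(X<715)&(abs(Y+36)<70); r=C[m]; a,b=np.polyfit(r[:,1]+36,r[:,0],1); print("bar x at y=-36",b,"yaw",-np.arctan(a),"y range",r[:,1].min(),r[:,1].max())
E
```

```text
top otsu 139.0
yaw 0.38985721213084135 eye end at [ 560.38 -278.72] front [ 389.02 -349.13] len 185.2703702642304
peg x(z) [ -0.89 666.18] y(z) [ -0.06 -38.95] 25
base ((659.7384033203125, -33.408447265625), (119.11943054199219, 136.6558837890625), 5.389413356781006) 1077
bar x at y=-36 701.069327563142 yaw 0.09317598750284085 y range -85.2504190766081 22.90234818457091
scene otsu 119.0
yaw 0.34846483856737576 eye end at [ 597.37 -263.98] front [ 359.42 -350.42] len 253.1674968867368
peg x(z) [ -0.81 666.13] y(z) [ -0.08 -37.29] 77
base ((663.8994140625, -32.091064453125), (117.29711151123047, 139.86932373046875), 5.29671573638916) 1335
bar x at y=-36 705.6664660571514 yaw 0.0757761144120122 y range -82.78238345366537 28.320745226519875
```

>>> arm_command(
  plan=[
    [1,0,0,0,0.1758],
    [1,0,0,0,0.1758],
    [1,0,0,0,0.1758],
    [1,0,0,0,0.1758],
    [1,0,0,0,0.1758],
    [1,0,0,0,0.1758],
    [1,0,0,0,0.1758],
    [1,0,0,0,0.1758],
    [1,0,0,0,0.1758],
    [1,0,0,0,0.1758],
    [1,0,0,0,0.1758],
    [1,0,0,0,0.1758],
    [1,0,0,0,0.1758],
  ],
  newtons=30,
)

```text
clock: 1.82
eef_pos: [245.0, 492.3, 205.3]
eef_rot: [3.141, 0.0, 0.389]
wrist_force: [0.5, 0.2, 0.6]
finger_gap: 94.0
finger_force: 0.0
```

>>> arm_command(
  plan=[
    [1,-0.0015,0.0555,0,0],
    [1,-0.0015,0.0555,0,0],
    [1,-0.0015,0.0555,0,0],
    [1,-0.0015,0.0555,0,0],
    [1,-0.0015,0.0555,0,0],
    [1,-0.0015,0.0555,0,0],
    [1,-0.0015,0.0555,0,0],
    [1,-0.0015,0.0555,0,0],
    [1,-0.0015,0.0555,0,0],
    [1,-0.0015,0.0555,0,0],
    [1,-0.0015,0.0555,0,0],
    [1,-0.0015,0.0555,0,0],
    [1,-0.0015,0.0555,0,0],
    [1,-0.0015,0.0555,0,0],
    [1,-0.0015,0.0555,0,0],
    [1,0,0,0,0],
    [1,0,0,0,0],
  ],
)

```text
clock: 3.95
eef_pos: [543.9, -284.4, 205.1]
eef_rot: [-3.141, 0.0, 0.394]
wrist_force: [0.3, -0.4, 0.4]
finger_gap: 94.3
finger_force: 0.0
```

>>> arm_command(
  plan=[
    [1,0,0,0.04,0],
    [1,0,0,0.04,0],
    [1,0,0,0.04,0],
    [1,0,0,0.04,0],
    [1,0,0,0.02,0],
    [1,0,0,0.012,0],
    [1,0.001,0,0,0],
  ],
)

```text
clock: 4.82
eef_pos: [545.3, -284.3, 13.8]
eef_rot: [3.141, -0.0, 0.395]
wrist_force: [0.2, -1.1, 0.1]
finger_gap: 94.0
finger_force: 0.0
```

```bash
python3 - <<'E'
from h import *
s=manip.read_state();print(s["eef_pos"],s["wrist_force"])
c=eyes.camera("scene"); b=eyes.camera("top")
o=np.hstack([cv2.resize(c["img"][180:300,70:230],(400,300),interpolation=2),cv2.resize(b["img"][180:290,270:400],(400,300),interpolation=2)])
cv2.imwrite("pics/pre.png",o)
E
```

```text
[ 545.2922919  -284.3117419    13.80928541] [ 0.23301495 -1.07298865  0.13340801]
```

View pics/pre.png

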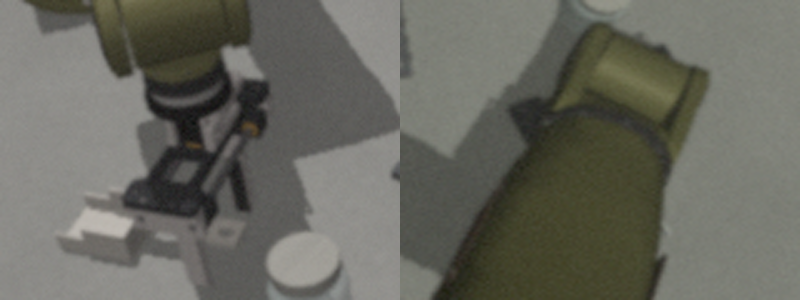

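The scene half shows the fingers straddling the handle pad, with the eye visible at crop (228,232), maybe slightly beyond the finger line. I'll locate the eye by pixel to check where along the pad I am gripping.

```bash
cat >> h.py <<'E'
def rayplane(c,uv,z):
    K=np.array([[c["fx"],0,c["cx"]],[0,c["fy"],c["cy"]],[0,0,1.]])
    n=cv2.undistortPoints(np.array(uv,float).reshape(-1,1,2),K,np.array(c["dist"],float)).reshape(-1,2)
    d=np.c_[n,np.ones(len(n))]@R.from_euler('xyz',c["orientation"]).as_matrix().T
    e=np.array(c["eye"]); return e+d*((z-e[2])/d[:,2])[:,None]
E
python3 - <<'E'
from h import *
np.set_printoptions(suppress=True,precision=1)
c=eyes.camera("scene"); print(rayplane(c,[[70+228/2.5,180+232/2.5]],32))
t=cv2.imread("pics/top0.png",0); b=t[215:228,320:334]; print(b)
s=cv2.imread("pics/scene0.png",0); print(s[264:280,148:172])
ct=eyes.camera("top"); print(rayplane(ct,[[225+272/2.667,150+190/2.664]],33))
E
```

```text
[[ 551.1 -278.6   32. ]]
[[118 116 117 111 108 106 103 109 117 124 121 121 120 116]
 [119 115 108 101  99 108 117 132 139 139 130 121 120 122]
 [114 105  97 104 116 131 144 155 157 152 135 125 120 117]
 [110 105 115 130 143 151 155 156 157 155 143 128 122 121]
 [112 121 142 153 156 148 141 139 146 154 148 134 124 119]
 [115 128 148 160 152 135 122 114 124 145 152 143 128 121]
 [119 124 142 153 147 128 114 103 108 137 156 150 131 124]
 [118 120 133 147 145 129 111  99 109 141 157 153 144 129]
 [119 120 122 139 149 140 126 124 134 151 159 156 146 127]
 [121 117 118 128 149 155 150 151 155 160 163 159 147 128]
 [119 118 118 125 141 156 162 162 163 162 162 160 149 133]
 [117 118 120 119 131 149 157 162 161 164 162 161 153 141]
 [117 120 119 119 122 135 147 154 161 163 162 162 160 148]]
[[135 137 135 138 133 134 136 134 133 136 136 133 136 136 137 136 137 135
  136 136 135 136 137 138]
 [139 139 141 139 136 139 132 135 134 139 136 136 134 135 137 136 134 133
  136 134 135 136 137 135]
 [153 153 150 147 147 142 141 139 140 145 146 141 141 139 138 137 139 136
  135 136 134 136 135 137]
 [17
[... 634 characters left out ...]
7 171 150 128 129 135 140 149 161 171 164
  140 115 123 133 135 134]
 [132 139 143 150 160 170 176 178 174 161 152 150 148 156 164 171 172 153
  125 116 129 132 133 135]
 [122 123 124 126 144 159 164 173 171 169 166 165 165 168 172 177 165 140
  117 124 130 134 133 133]
 [130 131 128 126 130 137 141 149 154 155 158 161 164 168 171 166 156 124
  119 126 131 134 131 134]
 [127 130 129 130 126 123 122 123 127 128 131 141 142 148 151 147 133 117
  126 134 132 134 134 133]
 [104 110 113 118 121 114 116 120 121 120 117 123 119 115 119 116 110 118
  131 131 133 132 132 132]
 [ 92  98  93  96 104 104 105 109 111 110 110 117 106 100  97  96  99 109
  115 120 128 123 130 129]]
[[ 547.9 -283.9   33. ]]
```

Grip is about 5 mm behind the eye, on the pad as intended. Close and lift.

>>> arm_command(
  plan=[
    [-1,0.001,0,0.002,0],
    [-1,0,0,0,0],
    [-1,0,0,0,0],
    [-1,0,0,0,0],
    [-1,0,0,0,0],
    [-1,0,0,0,0],
    [-1,0,0,0,0],
    [-1,0,0,0,0],
    [-1,0,0,0,0],
  ],
  newtons=25,
)

```text
clock: 6.15
eef_pos: [546.0, -284.1, 11.4]
eef_rot: [-3.142, 0.0, 0.394]
wrist_force: [-0.1, 0.8, 0.2]
finger_gap: 29.6
finger_force: 25.0
```

>>> arm_command(
  plan=[
    [-1,0,0,-0.02,0],
    [-1,0,0,-0.04,0],
    [-1,0,0,-0.05,0],
    [-1,0,0,-0.05,0],
    [-1,0,0,-0.05,0],
    [-1,0,0,-0.04,0],
    [-1,0,0,0,0],
    [-1,0,0,0,0],
  ],
)

```text
clock: 7.15
eef_pos: [545.7, -283.9, 261.2]
eef_rot: [-3.141, 0.0, 0.394]
wrist_force: [0.7, -0.4, -1.2]
finger_gap: 29.3
finger_force: 25.0
```

```bash
python3 - <<'E'
from h import *
s=manip.read_state();print(s["eef_pos"],s["wrist_force"],s["moment"],s["finger_gap"])
c=eyes.camera("scene")
cv2.imwrite("pics/lift.png",cv2.resize(c["img"][90:290,50:250],(600,600),interpolation=2)); np.save("l.npy",cloud(c))
E
```

```text
[ 545.66335484 -283.85904277  261.16614478] [ 0.74455483 -0.3877073  -1.19335246] [0.00835529 0.01259568 0.00802844] 29.299271145525566
```

View pics/lift.png

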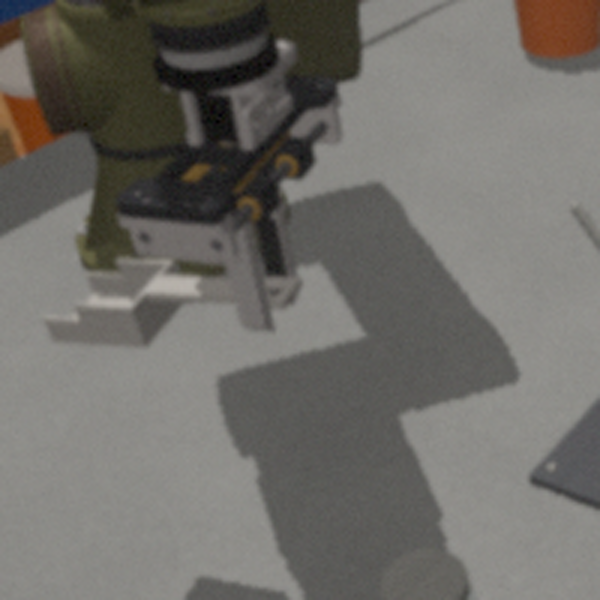

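Scoop is held and roughly level. I'll measure the tilt, then loosen the grip gradually so the bowl droops to about 40°.

```bash
cat >> h.py <<'E'
def tilt(show=True):
    s=manip.read_state(); c=eyes.camera("scene"); P=cloud(c).reshape(-1,3); P=P[~np.isnan(P[:,0])]
    y=s["eef_rot"][2]; d=np.array([np.cos(y),np.sin(y)]); n=np.array([-d[1],d[0]])
    q=P-(s["eef_pos"]+[0,0,19]); u=q[:,:2]@d; w=q[:,:2]@n; z=q[:,2]
    m=(abs(w)<35)&(u<-14)&(u>-185)&(z<40)&(z>-185); u,w,z=u[m],w[m],z[m]
    print("n",m.sum()); best=(0,)
    h=abs(w)<9
    for a in np.radians(np.arange(-5,95,0.5)):   # tilt search: handle top plane
        l=-u*np.cos(a)-z*np.sin(a); t=-u*np.sin(a)*-1*-1+0  # along handle
        e=z*np.cos(a)-u*np.sin(a)*1.0   # height above handle mid-plane
        k=h&(l>14)&(l<88); sc=(k&(abs(e-3)<2.5)).sum()
        if sc>best[0]: best=(sc,np.degrees(a))
    print("tilt",best,"wrist",s["wrist_force"].round(1),"gap",s["finger_gap"])
E
python3 -c "
from h import *
tilt()"
```

```text
n 1010
tilt (np.int64(126), np.float64(3.5)) wrist [-0.1 -0.1 -1.9] gap 29.458941761511543
```

>>> arm_command(
  plan=[
    [-1,0,0,0,0.15],
    [-1,0,0,0,0.15],
    [-1,0,0,0,0],
  ],
  newtons=12,
)

```text
clock: 7.62
eef_pos: [545.9, -284.0, 260.5]
eef_rot: [-3.141, 0.001, 0.095]
wrist_force: [0.3, 0.6, -2.2]
finger_gap: 30.0
finger_force: 12.0
```

```bash
python3 -c "
from h import *
tilt()"
```

```text
n 834
tilt (np.int64(56), np.float64(70.5)) wrist [ 0.3  0.6 -2.2] gap 30.044179644842735
```

>>> arm_command(
  plan=[
    [-1,0,0,0,0],
    [-1,0,0,0,0],
  ],
  newtons=30,
)

```text
clock: 7.92
eef_pos: [546.0, -284.1, 261.4]
eef_rot: [-3.142, 0.0, 0.096]
wrist_force: [-0.5, -1.4, -0.3]
finger_gap: 29.7
finger_force: 30.0
```

```bash
python3 -c "
from h import *
tilt(); c=eyes.camera('scene'); cv2.imwrite('pics/droop.png',cv2.resize(c['img'][110:260,70:220],(500,500),interpolation=2))"
```

```text
n 842
tilt (np.int64(60), np.float64(70.0)) wrist [-0.5 -1.4 -0.3] gap 29.73945331906583
```

View pics/droop.png

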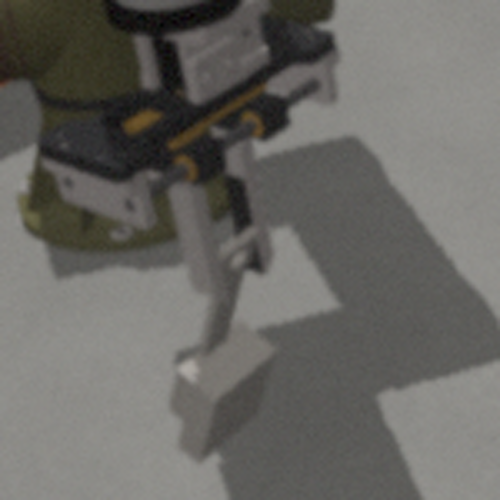

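The scoop drooped to about 70°, with the bowl hanging from the fingers. I'll bring it back to about 42° by dragging the bowl's front edge on free counter around y=-190.

>>> arm_command(
  plan=[
    [-1,-0.0142,-0.025,0,0],
    [-1,-0.0142,-0.025,0,0],
    [-1,-0.0142,-0.025,0.02,0],
    [-1,-0.0142,-0.025,0.02,0],
    [-1,0,0,0.025,0],
    [-1,0,0,0.02,0],
    [-1,0,0,0.014,0],
    [-1,0,0,0.004,0],
    [-1,0,0,0,0],
    [-1,0,0,0,0],
  ],
)

```text
clock: 9.28
eef_pos: [480.4, -190.0, 159.1]
eef_rot: [3.141, -0.001, 0.094]
wrist_force: [0.3, 0.2, -1.5]
finger_gap: 29.7
finger_force: 30.0
```

```bash
python3 -c "
from h import *
tilt(); print(manip.read_state()['eef_pos'])"
```

```text
n 1402
tilt (np.int64(38), np.float64(72.0)) wrist [ 0.3  0.2 -1.5] gap 29.719346973064606
[ 480.28219026 -190.0223064   159.05726535]
```

>>> arm_command(
  plan=[
    [-1,0,0,0.005,0],
    [-1,0.007,0,0.003,0],
    [-1,0.012,0,0.0018,0],
    [-1,0.012,0,0.0025,0],
    [-1,0.0115,0,0.0032,0],
    [-1,0.011,0,0.0038,0],
    [-1,0.011,0,0.0045,0],
    [-1,0.0105,0,0.0052,0],
    [-1,0.01,0,0.0058,0],
    [-1,0.01,0,0.0062,0],
    [-1,0,0,0,0],
    [-1,0,0,0,0],
  ],
  newtons=12,
)

```text
clock: 10.82
eef_pos: [574.6, -181.0, 117.6]
eef_rot: [3.142, -0.0, 0.094]
wrist_force: [0.2, 0.0, -0.5]
finger_gap: 29.8
finger_force: 12.0
```

>>> arm_command(
  plan=[
    [-1,0,0,0,0],
    [-1,0,0,0,0],
    [-1,0,0,0,0],
  ],
  newtons=50,
)

```text
clock: 11.2
eef_pos: [574.6, -181.0, 117.6]
eef_rot: [3.141, -0.0, 0.094]
wrist_force: [0.6, 0.3, -1.4]
finger_gap: 29.4
finger_force: 50.0
```

```bash
python3 -c "
from h import *
tilt(); print(manip.read_state()['eef_pos'])"
```

```text
n 1391
tilt (np.int64(21), np.float64(41.5)) wrist [ 0.6  0.3 -1.4] gap 29.371760112224155
[ 574.60940252 -180.97198275  117.53539008]
```

>>> arm_command(
  plan=[
    [-1,0,0,-0.02,0],
    [-1,0,0,-0.03,0],
    [-1,0,0,-0.03,0],
    [-1,0,0,-0.03,0],
    [-1,0,0,-0.03,0],
    [-1,0,-0.02,-0.005,0],
    [-1,0,-0.03,0,0],
    [-1,0,-0.03,0,0],
    [-1,0,-0.03,0,0],
    [-1,0,-0.02,0,0],
    [-1,0,0,0,0],
    [-1,0,0,0,0],
  ],
)

```text
clock: 12.75
eef_pos: [562.3, -51.9, 262.1]
eef_rot: [3.142, 0.0, 0.094]
wrist_force: [0.6, 0.3, -1.2]
finger_gap: 29.1
finger_force: 50.0
```

```bash
python3 -c "
from h import *
tilt(); print(manip.read_state()['eef_pos'])
c=eyes.camera('scene'); cv2.imwrite('pics/stage.png',cv2.resize(c['img'][90:250,140:300],(600,600),interpolation=2))"
```

```text
n 460
tilt (np.int64(7), np.float64(43.5)) wrist [ 0.6  0.3 -1.2] gap 29.131074544264965
[562.38255222 -52.1031269  262.20525055]
```

View pics/stage.png

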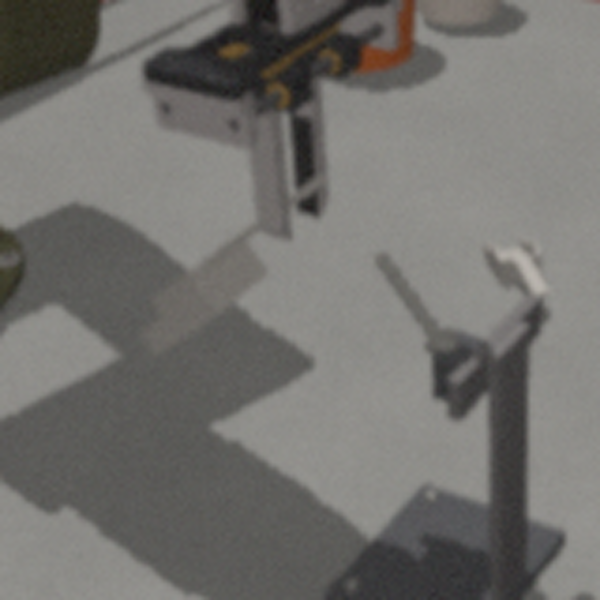

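The scoop is tilted about 42° with the peg tip at crop (380,258) and its root at (435,340). The two cameras' biases cancel when peg and eye are compared within the same camera. I'll now move to the start of the peg axis.

>>> arm_command(
  plan=[
    [-1,0.012,-0.002,0.002,0],
    [-1,0.012,-0.002,0.002,0],
    [-1,0.012,-0.002,0.002,0],
    [-1,0,0,0,0],
    [-1,0,0,0,0],
    [-1,0,0,0,0],
  ],
)

```text
clock: 13.6
eef_pos: [597.5, -42.2, 256.7]
eef_rot: [3.141, -0.0, 0.094]
wrist_force: [-0.6, -0.2, -0.9]
finger_gap: 29.2
finger_force: 50.0
```

```bash
python3 -c "
from h import *
s=manip.read_state(); print(s['eef_pos'],s['wrist_force'])
c=eyes.camera('scene');t=eyes.camera('top')
o=np.hstack([cv2.resize(c['img'][120:195,200:275],(400,400),interpolation=2),cv2.resize(t['img'][130:205,215:290],(400,400),interpolation=2)])
cv2.imwrite('pics/stage2.png',o)"
```

```text
[597.49049325 -42.20195794 256.68205661] [-0.61062579 -0.22295043 -0.91150427]
```

View pics/stage2.png

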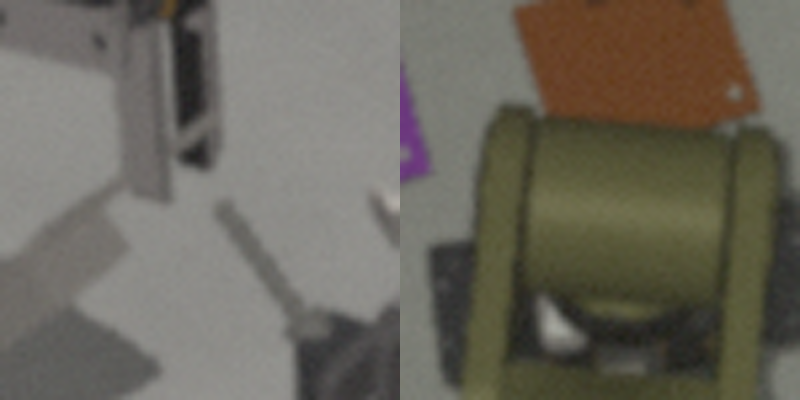

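The peg's axis, extended from (305,320) through the tip at (222,205), runs to (180,147). That is between the fingers where the eye sits. Advance along the axis, watching the force.

>>> arm_command(
  plan=[
    [-1,0.0032,0,0.0042,0],
    [-1,0.0032,0,0.0038,0],
    [-1,0.0032,0,0.0038,0],
    [-1,0.0032,0,0.0038,0],
    [-1,0.0032,0,0.0038,0],
    [-1,0.0032,0,0.0038,0],
    [-1,0,0,0,0],
    [-1,0,0,0,0],
  ],
)

```text
clock: 14.7
eef_pos: [616.8, -40.3, 233.4]
eef_rot: [3.142, -0.0, 0.094]
wrist_force: [-0.0, -0.4, -0.7]
finger_gap: 29.4
finger_force: 50.0
```

>>> arm_command(
  plan=[
    [-1,0.0019,0,0.0023,0],
    [-1,0.0019,0,0.0023,0],
    [-1,0,0,0,0],
  ],
)

```text
clock: 15.08
eef_pos: [620.5, -40.0, 228.3]
eef_rot: [-3.142, 0.0, 0.094]
wrist_force: [1.1, -0.8, -1.7]
finger_gap: 29.4
finger_force: 50.0
```

>>> arm_command(
  plan=[
    [-1,0.0019,0,0.0023,0],
    [-1,0.0019,0,0.0023,0],
    [-1,0,0,0,0],
  ],
)

```text
clock: 15.45
eef_pos: [624.3, -39.6, 223.7]
eef_rot: [-3.141, 0.001, 0.094]
wrist_force: [-0.2, -0.3, -1.2]
finger_gap: 29.0
finger_force: 50.0
```

>>> arm_command(
  plan=[
    [-1,0.0026,0,0.0031,0],
    [-1,0.0026,0,0.0031,0],
    [-1,0,0,0,0],
  ],
)

```text
clock: 15.82
eef_pos: [629.5, -39.1, 217.4]
eef_rot: [-3.141, 0.001, 0.094]
wrist_force: [-0.4, -1.0, -0.8]
finger_gap: 29.3
finger_force: 50.0
```

>>> arm_command(
  plan=[
    [-1,0,0.003,0,0],
    [-1,0,0.003,0,0],
    [-1,0,0,0,0],
  ],
)

```text
clock: 16.2
eef_pos: [630.0, -43.7, 217.9]
eef_rot: [-3.139, 0.0, 0.095]
wrist_force: [-1.3, 10.0, -0.9]
finger_gap: 29.1
finger_force: 50.0
```

>>> arm_command(
  plan=[
    [-1,0,-0.004,0,0],
    [-1,0,-0.003,0,0],
    [-1,0,-0.003,0,0],
    [-1,0,0,0,0],
  ],
)

```text
clock: 16.7
eef_pos: [629.3, -36.9, 217.9]
eef_rot: [3.139, -0.0, 0.093]
wrist_force: [0.9, -9.3, -2.4]
finger_gap: 29.4
finger_force: 50.0
```

Sideways contact on both sides at ±3.4 mm confirms the peg is in the hole, centred at y≈-40.3. Recentre and slide down.

>>> arm_command(
  plan=[
    [-1,0,0.005,0,0],
    [-1,0.0026,0,0.0031,0],
    [-1,0.0026,0,0.0031,0],
    [-1,0.0026,0,0.0031,0],
    [-1,0,0,0,0],
  ],
)

```text
clock: 17.32
eef_pos: [637.4, -39.2, 208.1]
eef_rot: [-3.141, 0.001, 0.095]
wrist_force: [-0.1, 0.6, -0.7]
finger_gap: 29.3
finger_force: 50.0
```

>>> arm_command(
  plan=[
    [-1,0.0026,0,0.0031,0],
    [-1,0.0026,0,0.0031,0],
    [-1,0.0026,0,0.0031,0],
    [-1,0.0026,0,0.0031,0],
    [-1,0,0,0,0],
  ],
)

```text
clock: 17.95
eef_pos: [647.8, -38.4, 195.8]
eef_rot: [-3.141, 0.0, 0.094]
wrist_force: [-0.0, -0.6, -0.6]
finger_gap: 29.6
finger_force: 50.0
```

>>> arm_command(
  plan=[
    [-1,0.0013,0,0.0015,0],
    [-1,0.0013,0,0.0015,0],
    [-1,0.0013,0,0.0015,0],
    [-1,0,0,0,0],
  ],
)

```text
clock: 18.45
eef_pos: [651.6, -38.0, 191.4]
eef_rot: [-3.142, 0.0, 0.094]
wrist_force: [0.3, 1.1, -1.4]
finger_gap: 29.3
finger_force: 50.0
```

>>> arm_command(
  plan=[
    [-1,0.0013,0,0.0015,0],
    [-1,0.0013,0,0.0015,0],
    [-1,0,0,0,0],
  ],
)

```text
clock: 18.82
eef_pos: [654.2, -37.8, 188.4]
eef_rot: [-3.142, 0.0, 0.094]
wrist_force: [0.1, 1.3, -1.3]
finger_gap: 29.4
finger_force: 50.0
```

>>> arm_command(
  plan=[
    [-1,0.0013,0,0.0015,0],
    [-1,0.0007,0,0.0008,0],
    [-1,0,0,0,0],
  ],
)

```text
clock: 19.2
eef_pos: [656.1, -37.6, 186.4]
eef_rot: [3.142, 0.0, 0.094]
wrist_force: [-0.8, 0.9, -1.0]
finger_gap: 29.6
finger_force: 50.0
```

>>> arm_command(
  plan=[
    [-1,0.0013,0,0.0015,0],
    [-1,0,0,0,0],
  ],
)

```text
clock: 19.45
eef_pos: [656.4, -37.6, 186.2]
eef_rot: [3.142, 0.002, 0.094]
wrist_force: [-16.7, 0.2, 12.4]
finger_gap: 29.6
finger_force: 50.0
```

>>> arm_command(
  plan=[
    [-1,0.0013,0,0.0015,0],
    [-1,0,0,0,0],
  ],
)

```text
clock: 19.7
eef_pos: [656.6, -37.6, 186.0]
eef_rot: [3.142, 0.004, 0.094]
wrist_force: [-32.5, 0.2, 25.8]
finger_gap: 29.3
finger_force: 50.0
```

Firm stop along the peg axis, so the eye is home at the collar. Relax the push, let the bowl droop under light grip, then release.

>>> arm_command(
  plan=[
    [-1,-0.002,0,-0.002,0],
    [-1,0,0,0,0],
    [-1,0,0,0,0],
    [-1,0,0,0,0],
    [-1,0,0,0,0],
  ],
  newtons=5,
)

```text
clock: 20.32
eef_pos: [656.9, -37.6, 185.5]
eef_rot: [3.141, -0.0, 0.094]
wrist_force: [-2.7, -1.2, 5.2]
finger_gap: 30.1
finger_force: 5.1
```

>>> arm_command(
  plan=[
    [-0.1,0,0,0,0],
    [-0.1,0,0,0,0],
    [-0.1,0,0,0,0],
    [-0.1,0,0,0,0],
    [-0.1,0,0,0,0],
    [-0.1,0,0,0,0],
    [-0.1,0,0,0,0],
    [-0.1,0,0,0,0],
  ],
)

```text
clock: 21.32
eef_pos: [656.8, -37.6, 185.4]
eef_rot: [3.142, -0.0, 0.094]
wrist_force: [0.0, -0.5, 0.7]
finger_gap: 42.5
finger_force: 0.0
```

```bash
python3 -c "
from h import *
s=manip.read_state(); print(s['eef_pos'],s['wrist_force'])
c=eyes.camera('scene')
cv2.imwrite('pics/rel.png',cv2.resize(c['img'][130:260,180:310],(500,500),interpolation=2))"
```

```text
[656.7699557  -37.56030511 185.35497272] [ 0.03917772 -0.50274564  0.6723929 ]
```

View pics/rel.png

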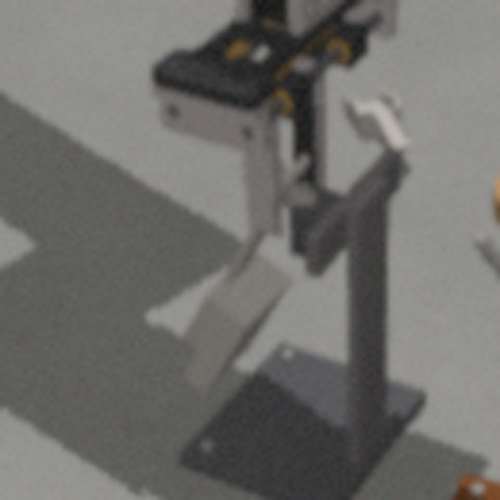

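The scoop now hangs on the peg with the fingers open on either side. Open wider and retreat straight up.

>>> arm_command(
  plan=[
    [0.3,0,0,0,0],
    [0.3,0,0,0,0],
    [0.3,0,0,0,0],
    [0.3,0,0,-0.01,0],
    [0.3,0,0,-0.02,0],
    [0.3,0,0,-0.03,0],
    [0.3,0,0,-0.03,0],
    [0.3,0,0,-0.03,0],
    [0.3,-0.03,0,-0.02,0],
    [0.3,-0.05,0,0,0],
    [0.3,-0.05,0,0,0],
    [0.3,0,0,0,0],
    [0.3,0,0,0,0],
  ],
)

```text
clock: 23.0
eef_pos: [527.9, -49.8, 326.3]
eef_rot: [3.141, -0.002, 0.094]
wrist_force: [-0.3, -0.6, -0.3]
finger_gap: 60.9
finger_force: 0.0
```

```bash
python3 -c "
from h import *
np.set_printoptions(suppress=True,precision=1)
s=manip.read_state(); print(s['clock'],s['eef_pos'],s['wrist_force'])
c=eyes.camera('scene'); C=cloud(c)
cv2.imwrite('pics/fin.png',cv2.resize(c['img'][130:260,180:310],(600,600),interpolation=2))
P=C.reshape(-1,3);P=P[~np.isnan(P[:,0])];a=.093
q=P-[661.5,-32.5,0];x=q[:,0]*np.cos(a)+q[:,1]*np.sin(a);y=-q[:,0]*np.sin(a)+q[:,1]*np.cos(a)
m=(x>-130)&(x<3)&(abs(y+4)<45)&(q[:,2]>16)&(q[:,2]<260)
for z in range(20,260,15):
    k=m&(abs(q[:,2]-z)<7.5)
    if k.sum(): print(z,k.sum(),x[k].min(),np.median(x[k]),x[k].max(),np.median(y[k]))
"
```

```text
23.0 [527.9 -49.8 326.3] [-0.3 -0.6 -0.3]
35 3 -65.49434978900699 -59.54675933914003 -56.344589488582216 -29.114210107142124
50 34 -72.65295264582757 -56.68814705234628 -49.500690411895455 -31.36844297233389
65 50 -67.38144018971849 -51.65226157120041 -41.04004121671003 -31.77074493679865
80 57 -69.88032356292379 -45.581965709077416 -34.46211852405231 -31.82419310167768
95 72 -68.15900994146133 -43.774490047979704 -25.521347046806692 -31.979316716844316
110 149 -62.017831651079995 -28.87268367367825 -20.24334422833166 -21.69511009364436
125 144 -56.08605334863735 -41.24709828396371 -27.414424415608966 -9.39235489594811
140 19 -44.56593650212981 -39.46411767402739 -35.09005600289656 -12.17719996771568
155 17 -39.72386266897627 -31.72136534221616 -28.464606251968572 -12.143218026034187
170 21 -33.48867981165005 -24.860334885242366 -20.057957606967218 -12.402054579349814
185 21 -22.55206559453692 -17.7537603218294 -11.92830789632323 -11.973539891485984
200 21 -14.122700126369756 -5.76673334143346 2.6331322957339367 -12.631850695155512
215 41 -14.375199555083695 -0.4813885069043988 2.9450416573086153 -6.046743587492772
230 47 -23.382723763507798 -12.363443371294764 2.3728950060922664 -5.734828625525449
245 32 -41.28136696780339 -27.862298320573956 -20.475088580991525 -5.766095828199651
```

View pics/fin.png

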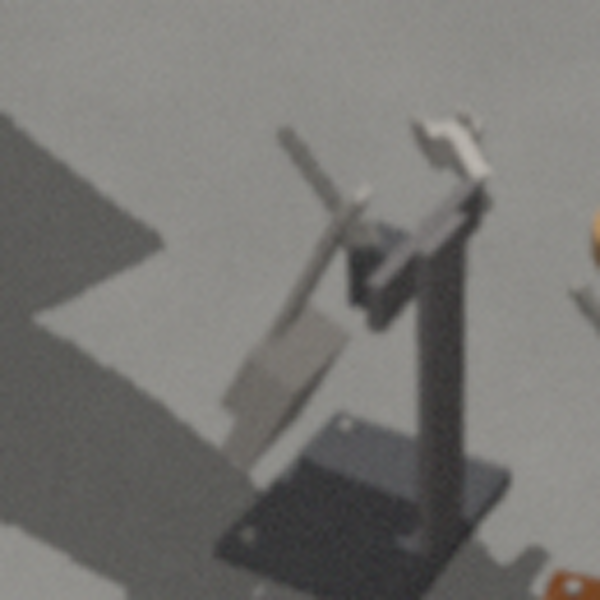

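The scoop hangs on the grey stand's peg. The measured handle line crosses the peg axis at stand x≈-2, z≈207, inside the window. The arm is clear, so I'm handing in.

```bash
python3 -c "
from cell import ticket
print(ticket.sign_off())"
```

```text
the job is handed in; nothing more can be done
None
```

The big scoop hangs freely by its eye on the grey stand's peg, home at the collar by my last measurement, with the arm clear and the job handed in at about 23 s; the hand-in gave no verdict.

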